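Clip the long tap wrench back into the tool rack

TASK

One of the three places in the spring-clip rack on the bench is empty. Put the long tap wrench away there: lay it level and centred over the empty place's two clips, press it down with the gripper until both of its arms have snapped home, then let go. Leave the short tap wrench lying where it is.

Things in the scene. Friction and masses are not known exactly. Their poses are not given: they have to be found in the camera images.
- long_wrench: The long tap wrench, plain steel, 0.2-0.3 kg, flat on the bench: a dark central block 56 mm long, 26 wide, 20 high, a round arm of 16 mm diameter out of each end, 260 mm overall. Origin at its centre on the arms' axis, 10 mm above the underside; x along the arms, y across the block (grip its 26 mm width), z up. Same either way round.
- empty_place_seat (a point): The empty place: where the long wrench's origin lies once home, midway between two spring clips (75 mm away along +x and -x), 45 mm above the bench. x runs along the stowed tool through both clips, y along the row. Between the clips only a strip lies below, its top 27 mm under this point. Each clip floats up to 12 mm along y, lightly sprung. The press through both clips takes 5 to 20 N in all.
- rack: The fixed plywood rack board, 210 x 275 x 15 mm, origin under its centre; x along the stowed tools, y along the row of three places 85 mm apart. Two hold 16 mm bars. Clips open upward, 14 mm wide: two sprung lips 53 mm above the bench, 10 mm apart, flared ears above them to 70 mm high, 32 mm apart, guide an arm in. A wrench only resting on the lips lies 16 mm too high.
- short_wrench: A short tap wrench of the same make that stays where it is, flat on the bench: block 40 x 22 x 20 mm, arms 12 mm in diameter, 150 mm overall. Origin at its centre, 10 mm above its underside; x along the arms, z up.

How it is judged (in metres and radians):
On the way:
1. the long wrench is pressed home in both clips by the gripper (z of long_wrench in the frame of empty_place_seat between -0.006 and 0.005 m and y of long_wrench in the frame of empty_place_seat between -0.01 and 0.01 m and angle between the x axis of long_wrench and the x axis of empty_place_seat, either way round below 0.17 rad and contact force between the fingers and long_wrench above 0.5 N), for 0.1 s.
At the end, for the whole second after the job is handed in: The long wrench rests in the empty place, both arms below the clip lips: origin within 20 mm of the seat point along the place, 10 mm across it, at most 5 mm above or 6 mm below it, x axis within 0.17 rad of the place's; short wrench within 20 mm of its start (z of long_wrench in the frame of empty_place_seat between -0.006 and 0.005 m and y of long_wrench in the frame of empty_place_seat between -0.01 and 0.01 m and x of long_wrench in the frame of empty_place_seat between -0.02 and 0.02 m and angle between the x axis of long_wrench and the x axis of empty_place_seat, either way round below 0.17 rad and linear speed of long_wrench below 0.02 m/s and distance of short_wrench from where it was at the start of the episode below 0.02 m); the robot touches nothing.
It fails at once if the short wrench is shifted by more than 30 mm (distance of short_wrench from where it was at the start of the episode above 0.03 m).
It also fails if it takes over 38 s, if anything falls off the work surface, if the arm or the gripper's body presses on something with over 40 N, if the wrist force passes 120 N, or if a joint passes its speed limit or range.

ROBOT

A 6-joint arm with a two-finger parallel gripper is mounted at the origin on the work surface. World frame = base frame: x ahead of the robot, y to its left, z up, the work surface at z = 0. Lengths are in mm, angles in rad, forces in N, time in s.
With the tool pointing down it reaches from about 325 to 850 mm from the base axis. Payload 4.4 kg.
Tool frame: the origin (TCP) lies on the centre line of the jaws, within the pads' length; the fingertips stand 8 mm ahead of it and the grasp point (between the pads) lies 11 mm behind it; z points along the fingers, y is the line along which they close (so a half turn about z gives the same grasp; the last joint's range is limited). The gripper opens to 94 mm and grips with 3 to 60 N. Pads are 16 mm wide; open, the fingers measure 119 mm over their backs; the gripper's body (75 mm by 177 mm) begins 78 mm behind the grasp point.
Start: joints at [-1.458, 0.207, 1.542, -0, 1.393, -0.15], TCP at [149.364, -555.264, 213.447] pointing down, gripper open.
Joint ranges: [-2.73, 2.73], [-0.86, 2.22], [0.23, 2.46], [-1.11, 4.25], [0.08, 2.63], [-2.82, 2.82]. Speed limits (rad/s): [2.79, 2.79, 3.14, 3.14, 3.14, 3.14].

INTERFACE

Orientations are given as [roll, pitch, yaw] about the fixed x, y, z axes, in that order (R = Rz(yaw) Ry(pitch) Rx(roll)).
In Python, from rig import arm gives the robot as it stands.
- The arm moves only by the tool carry_out, never from a script. Its argument "rows" is a list of rows, each an object of numbers: "claw": the opening, from 0 (shut) to 1 (fully open); "x", "y", "z": the shift along the world's x, y, z in m; "turn": the turn about the world's z in degrees. A call has exactly 10 rows; each row is the pose to reach, as a shift and turn from the pose commanded when the call began; what a row does not reach only later rows make up. A row lasts 1/8 s, in which the tool goes at most 62.5 mm and 10.7 degrees, less where a joint would pass 70% of its speed; a pose out of reach is approached as far as the arm can. A call with a gripper value outside its range is refused whole. The fingers move at their own pace and stop on an object; the grip force is fixed at half the most. Time passes only in rows, so rows that repeat a pose let the fingers close, or fill a call up. It gives the time, the measured TCP pose, the force, the opening and the grip force at its end, in the units of the state.
- arm.get_state(): the state, without advancing time (a new reading comes with each control period).
- arm.grab_frame(name): name is "scene" or "top" or "wrist"; returns a dict with "color" (420x560x3 uint8, blue, green, red), "fx", "fy", "cx", "cy" (pixels), "distortion" ([k1, k2, p1, p2, k3] as OpenCV has them; the pictures are not rectified), "R" (3x3) and "t" (3): a world point X has camera coordinates R X + t. Camera axes: x right, y down, z forward; pixel columns grow to the right and rows downward; lengths in mm; the calibration is good to about 2 mm. A picture is of the moment at which its call begins. There is no depth.
- arm.job_done(): hands the job in; it is judged then, once.
The state is a dict: "time": time; "joint_positions": joint angles; "joint_vel": joint speeds; "joint_torque": joint torques, N m; "tool_pos": TCP position; "tcp_rot": TCP orientation; "force": force on the tool from outside, world axes, zero at the start; "torque": the same for the moment, N m; "gripper_width": finger opening in mm; "finger_force": force on a finger pad.
Only numpy, scipy, OpenCV 4.12 (cv2) and the standard library are available. Lean on these libraries where they do the work, as an engineer would, in place of code of your own. Each camera call takes 0.05 s, during which the arm holds its last target. There are 200 camera calls.

## Working session

There is one attempt and no reset: what is moved stays moved. The work goes in short steps, Python scripts to look and compute and a tool call to move; the robot and the scene stay as the last step left them, time stands still between calls to the robot, and variables do not carry over. Pictures are saved under pics/ and viewed, at most 10 in all, crops included, and the job is handed in when it is done.

Besides the shell and the picture viewer there is one more tool, called after "Request:" by a JSON object that holds its "fn" and its "kwargs", one argument or row to a line. carry_out: Moves the arm, as the interface text tells. Its arguments: {"type":"object","properties":{"rows":{"type":"array","items":{"type":"object","properties":{"claw":{"type":"number"},"x":{"type":"number"},"y":{"type":"number"},"z":{"type":"number"},"turn":{"type":"number"}}}}},"required":["rows"]}

```bash
mkdir -p pics
cat > h.py <<'E'
import numpy as np, cv2, pickle
from rig import arm
def grab(n,f):
    d=arm.grab_frame(n); cv2.imwrite(f'pics/{f}.png',d['color']); pickle.dump(d,open(f'pics/{f}.pkl','wb')); return d
def load(f): return pickle.load(open(f'pics/{f}.pkl','rb'))
def ray(d,uv,z):
    K=np.array([[d['fx'],0,d['cx']],[0,d['fy'],d['cy']],[0,0,1.]])
    p=cv2.undistortPoints(np.array(uv,float).reshape(-1,1,2),K,np.array(d['distortion'],float)).reshape(-1,2)
    R=np.array(d['R']);t=np.array(d['t']).ravel();c=-R.T@t
    out=[]
    for q in p:
        v=R.T@np.array([q[0],q[1],1]); out.append(c+v*(z-c[2])/v[2])
    return np.array(out)
def crop(f,x0,y0,x1,y1,s):
    im=cv2.imread(f'pics/{f}.png')[y0:y1,x0:x1]; cv2.imwrite(f'pics/{f}_c{x0}_{y0}.png',cv2.resize(im,None,fx=s,fy=s,interpolation=cv2.INTER_CUBIC))
E
python3 - <<'E'
from h import *
a=grab('top','top0'); b=grab('scene','sc0')
cv2.imwrite('pics/t0.png',cv2.resize(a['color'],(800,600)))
E
```

```text
(no output)
```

View pics/t0.png

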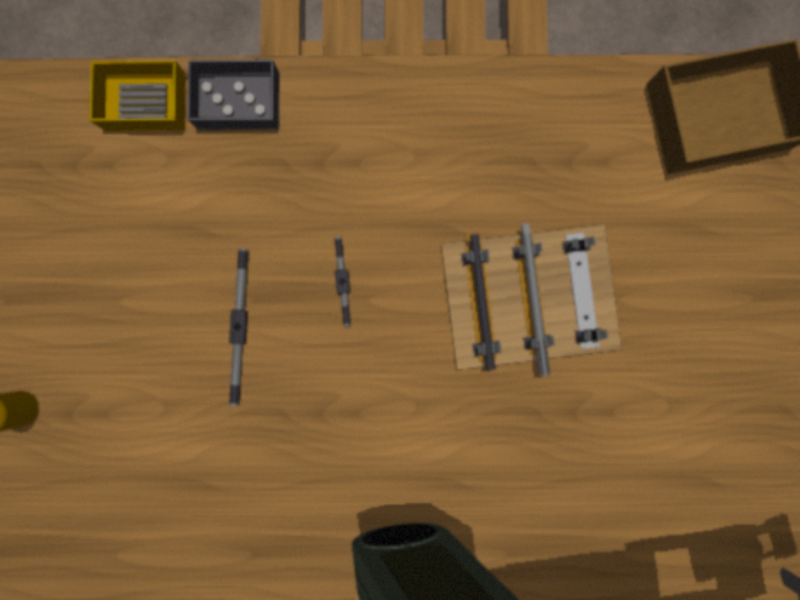

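View pics/sc0.png

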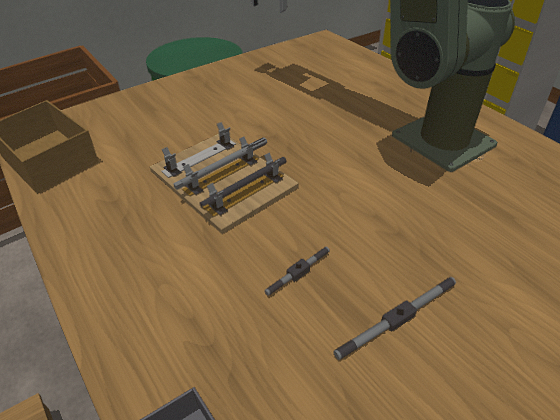

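The top view (800x600) shows the long wrench from (243,251) to (235,404) with its block at (238,326). The short wrench is at (343,281). The empty place is the rightmost one, with a white strip and clips near (578,243) and (590,337). Next I'll enlarge both areas.

Run:
```python
from h import *
crop('top0',300,150,440,265,5)
d=load('top0'); s=.7
w=ray(d,np.array([[243,251],[235,404],[238,326]])*s,10);print(w, np.degrees(np.arctan2(*(w[0]-w[1])[1::-1])))
b=ray(d,np.array([[443,245],[605,227],[620,348],[457,369]])*s,15);print(b,b.mean(0))
print(ray(d,np.array([[343,281],[338,239],[348,324]])*s,10)); print(arm.get_state()['tcp_rot'])
```

```text
[[612.81270407 286.23375659  10.        ]
 [358.82466509 297.66119381  10.        ]
 [487.65030457 293.58128375  10.        ]] -2.5761160505507914
[[ 620.55751883  -47.53215592   15.        ]
 [ 649.57724006 -317.56232849   15.        ]
 [ 448.46131973 -338.51822379   15.        ]
 [ 415.31349952  -69.12331466   15.        ]] [ 533.47739453 -193.18400572   15.        ]
[[561.76368871 119.005165    10.        ]
 [632.10850077 127.39636824  10.        ]
 [490.22075276 110.68742779  10.        ]]
[-3.13959292e+00 -2.96337893e-04  2.62785445e-01]
```

View pics/top0_c300_150.png

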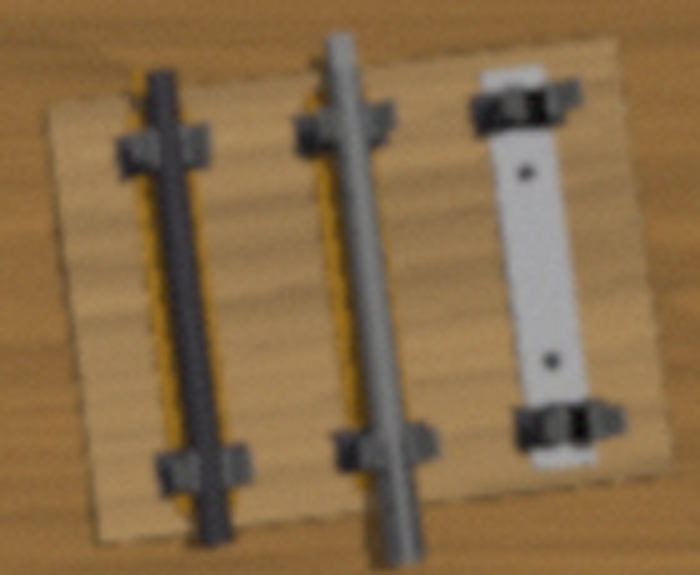

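Request:
{"fn": "carry_out", "kwargs": {
  "rows": [
    {"x":0.03,"y":0.05,"z":0.02,"turn":-2,"claw":1},
    {"x":0.06,"y":0.1,"z":0.03,"turn":-4},
    {"x":0.09,"y":0.15,"z":0.03,"turn":-6},
    {"x":0.12,"y":0.2,"z":0.03,"turn":-8},
    {"x":0.15,"y":0.25,"z":0.03,"turn":-10},
    {"x":0.18,"y":0.3,"z":0.03,"turn":-12},
    {"x":0.21,"y":0.35,"z":0.03,"turn":-14},
    {"x":0.23,"y":0.4,"z":0.03,"turn":-16},
    {"x":0.25,"y":0.45,"z":0.03,"turn":-17.6},
    {"x":0.27,"y":0.5,"z":0.03,"turn":-17.6}
  ]
}}

```text
invalid input
```

Request:
{"fn": "carry_out", "kwargs": {
  "rows": [
    {"x":0.01,"y":0.05,"z":0,"turn":0,"claw":1},
    {"x":0.02,"y":0.1,"z":0},
    {"x":0.03,"y":0.15,"z":0},
    {"x":0.04,"y":0.2,"z":0},
    {"x":0.05,"y":0.25,"z":0},
    {"x":0.06,"y":0.3,"z":-0.02},
    {"x":0.065,"y":0.345,"z":-0.04},
    {"x":0.068,"y":0.348,"z":-0.06},
    {"x":0.068,"y":0.348,"z":-0.06},
    {"x":0.068,"y":0.348,"z":-0.06}
  ]
}}

```text
invalid input
```

Run:
```python
from h import *
d=load('top0'); c=lambda p:np.array(p)/5.+[300,150]-0.4
s=ray(d,c([[482,72],[543,66],[594,462],[533,466]]),18);print(s,s.mean(0))
b=ray(d,c([[48,103],[618,40],[670,468],[100,543]]),15);print(b,b.mean(0))
x=(s[0]+s[1]-s[2]-s[3]);print(np.degrees(np.arctan2(x[1],x[0])))
x=(b[0]+b[1]-b[2]-b[3]);print(np.degrees(np.arctan2(x[1],x[0])))
x=(b[0]+b[3]-b[2]-b[1]);print(np.degrees(np.arctan2(-x[0],x[1])))
grab('wrist','w0'); st=arm.get_state(); print(st['time'],st['tool_pos'],st['tcp_rot'])
```

```text
[[ 637.19013636 -251.14961043   18.        ]
 [ 639.94503275 -280.18218418   18.        ]
 [ 452.46069315 -300.92308583   18.        ]
 [ 450.73383788 -272.13631919   18.        ]] [ 545.08242503 -276.09779991   18.        ]
[[ 623.66914405  -45.4194308    15.        ]
 [ 652.69446596 -316.91038028   15.        ]
 [ 449.40753503 -337.58968981   15.        ]
 [ 415.5510348   -68.41983422   15.        ]] [ 535.33054496 -192.08483378   15.        ]
6.367229639748256
6.060505570980455
6.634008423535877
0.15 [ 149.29009794 -554.66786314  212.55861859] [-3.13989494e+00 -2.73597316e-04  2.62757468e-01]
```

View pics/w0.png

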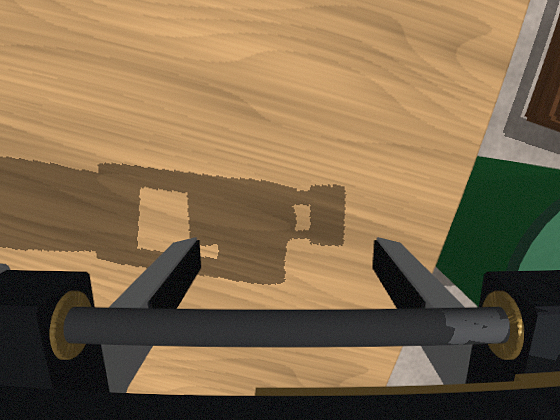

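The moves were refused, because every row has to carry all five fields. The wrist view still shows the start pose, with only bench and shadow. The seat comes out at (545,-276) with yaw 6.3°, and the board centre plus 85 mm agrees.

Request:
{"fn": "carry_out", "kwargs": {
  "rows": [
    {"x":0.03,"y":0.05,"z":0.02,"turn":-2,"claw":1},
    {"x":0.06,"y":0.1,"z":0.03,"turn":-4,"claw":1},
    {"x":0.09,"y":0.15,"z":0.03,"turn":-6,"claw":1},
    {"x":0.12,"y":0.2,"z":0.03,"turn":-8,"claw":1},
    {"x":0.15,"y":0.25,"z":0.03,"turn":-10,"claw":1},
    {"x":0.18,"y":0.3,"z":0.03,"turn":-12,"claw":1},
    {"x":0.21,"y":0.35,"z":0.03,"turn":-14,"claw":1},
    {"x":0.23,"y":0.4,"z":0.03,"turn":-16,"claw":1},
    {"x":0.25,"y":0.45,"z":0.03,"turn":-17.6,"claw":1},
    {"x":0.27,"y":0.5,"z":0.03,"turn":-17.6,"claw":1}
  ]
}}

```text
time: 1.4
tool_pos: [419.6, -53.5, 243.4]
tcp_rot: [3.141, -0.0, -0.045]
force: [1.4, -0.9, 0.1]
gripper_width: 93.9
finger_force: 0.0
```

Request:
{"fn": "carry_out", "kwargs": {
  "rows": [
    {"x":0.01,"y":0.05,"z":0,"turn":0,"claw":1},
    {"x":0.02,"y":0.1,"z":0,"turn":0,"claw":1},
    {"x":0.03,"y":0.15,"z":0,"turn":0,"claw":1},
    {"x":0.04,"y":0.2,"z":0,"turn":0,"claw":1},
    {"x":0.05,"y":0.25,"z":0,"turn":0,"claw":1},
    {"x":0.06,"y":0.3,"z":-0.02,"turn":0,"claw":1},
    {"x":0.065,"y":0.345,"z":-0.04,"turn":0,"claw":1},
    {"x":0.068,"y":0.348,"z":-0.06,"turn":0,"claw":1},
    {"x":0.068,"y":0.348,"z":-0.06,"turn":0,"claw":1},
    {"x":0.068,"y":0.348,"z":-0.06,"turn":0,"claw":1}
  ]
}}

```text
time: 2.65
tool_pos: [487.5, 292.4, 183.9]
tcp_rot: [-3.142, -0.0, -0.045]
force: [-0.1, -0.0, 0.3]
gripper_width: 94.3
finger_force: 0.0
```

Run:
```python
from h import *
grab('wrist','w1'); st=arm.get_state(); print(st['time'],st['tool_pos'],st['tcp_rot'],st['gripper_width'])
```

```text
2.7 [487.93685795 292.37042639 184.4926447 ] [-3.14099570e+00 -1.37923833e-03 -4.52914527e-02] 94.17561842540178
```

View pics/w1.png

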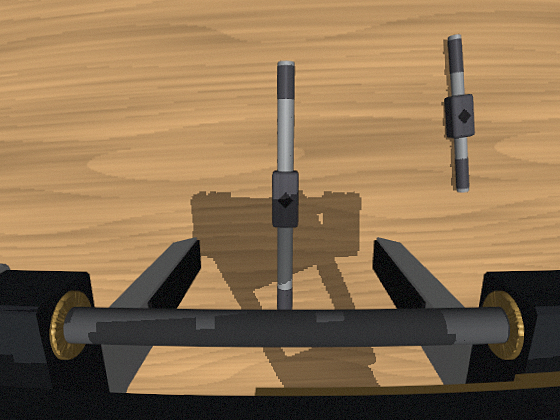

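The wrist view shows the long wrench upright between the open fingers, with its block mark at (285,200) and far end at (286,63). The short wrench is off to the right at (464,116).

Run:
```python
from h import *
d=load('w1'); print(ray(d,[[285,200]],20)); w=ray(d,[[286,63],[285,290]],14);print(w,np.degrees(np.arctan2(*(w[0]-w[1])[1::-1])))
```

```text
[[486.10281578 292.93949958  20.        ]]
[[613.87816614 286.17714106  14.        ]
 [387.38730988 297.50712187  14.        ]] -2.863777452580214
```

Request:
{"fn": "carry_out", "kwargs": {
  "rows": [
    {"x":-0.001,"y":0,"z":-0.04,"turn":0,"claw":0.7},
    {"x":-0.001,"y":0,"z":-0.08,"turn":0,"claw":0.7},
    {"x":-0.001,"y":0,"z":-0.12,"turn":0,"claw":0.7},
    {"x":-0.001,"y":0,"z":-0.15,"turn":0,"claw":0.7},
    {"x":-0.001,"y":0,"z":-0.165,"turn":0,"claw":0.7},
    {"x":-0.001,"y":0,"z":-0.172,"turn":0,"claw":0.7},
    {"x":-0.001,"y":0,"z":-0.172,"turn":0,"claw":0.5},
    {"x":-0.001,"y":0,"z":-0.172,"turn":0,"claw":0.0},
    {"x":-0.001,"y":0,"z":-0.172,"turn":0,"claw":0.0},
    {"x":-0.001,"y":0,"z":-0.172,"turn":0,"claw":0.0}
  ]
}}

```text
time: 3.95
tool_pos: [486.7, 292.9, 12.0]
tcp_rot: [-3.141, -0.001, -0.044]
force: [0.2, -0.0, 0.2]
gripper_width: 29.3
finger_force: 0.0
```

Request:
{"fn": "carry_out", "kwargs": {
  "rows": [
    {"x":0,"y":0,"z":0,"turn":0,"claw":0},
    {"x":0,"y":0,"z":0,"turn":0,"claw":0},
    {"x":0,"y":0,"z":0,"turn":0,"claw":0},
    {"x":0,"y":0,"z":0.01,"turn":0,"claw":0},
    {"x":0,"y":0,"z":0.03,"turn":0,"claw":0},
    {"x":0,"y":0,"z":0.06,"turn":0,"claw":0},
    {"x":0,"y":0,"z":0.1,"turn":0,"claw":0},
    {"x":0,"y":0,"z":0.14,"turn":0,"claw":0},
    {"x":0,"y":0,"z":0.16,"turn":0,"claw":0},
    {"x":0,"y":0,"z":0.16,"turn":0,"claw":0}
  ]
}}

```text
time: 5.2
tool_pos: [487.4, 292.9, 173.2]
tcp_rot: [-3.14, -0.003, -0.044]
force: [0.4, -0.3, -3.2]
gripper_width: 25.7
finger_force: 30.0
```

Request:
{"fn": "carry_out", "kwargs": {
  "rows": [
    {"x":0.002,"y":-0.02,"z":0,"turn":0,"claw":0},
    {"x":0.006,"y":-0.06,"z":0,"turn":1,"claw":0},
    {"x":0.011,"y":-0.11,"z":0,"turn":2,"claw":0},
    {"x":0.016,"y":-0.16,"z":0,"turn":3,"claw":0},
    {"x":0.022,"y":-0.21,"z":0,"turn":4,"claw":0},
    {"x":0.027,"y":-0.26,"z":0,"turn":5,"claw":0},
    {"x":0.032,"y":-0.31,"z":0,"turn":6,"claw":0},
    {"x":0.037,"y":-0.36,"z":0,"turn":7,"claw":0},
    {"x":0.042,"y":-0.41,"z":0,"turn":8,"claw":0},
    {"x":0.047,"y":-0.46,"z":0,"turn":8.9,"claw":0}
  ]
}}

```text
time: 6.45
tool_pos: [531.0, -169.4, 169.1]
tcp_rot: [-3.14, 0.004, 0.111]
force: [-0.2, 0.6, -2.5]
gripper_width: 25.7
finger_force: 30.0
```

Request:
{"fn": "carry_out", "kwargs": {
  "rows": [
    {"x":0.005,"y":-0.04,"z":0,"turn":0,"claw":0},
    {"x":0.01,"y":-0.08,"z":0,"turn":0,"claw":0},
    {"x":0.012,"y":-0.1,"z":-0.01,"turn":0,"claw":0},
    {"x":0.012,"y":-0.109,"z":-0.03,"turn":0,"claw":0},
    {"x":0.012,"y":-0.109,"z":-0.05,"turn":0,"claw":0},
    {"x":0.012,"y":-0.109,"z":-0.07,"turn":0,"claw":0},
    {"x":0.012,"y":-0.109,"z":-0.076,"turn":0,"claw":0},
    {"x":0.012,"y":-0.109,"z":-0.076,"turn":0,"claw":0},
    {"x":0.012,"y":-0.109,"z":-0.076,"turn":0,"claw":0},
    {"x":0.012,"y":-0.109,"z":-0.076,"turn":0,"claw":0}
  ]
}}

```text
time: 7.7
tool_pos: [546.1, -276.6, 96.6]
tcp_rot: [3.14, -0.002, 0.111]
force: [-0.3, -0.0, -2.8]
gripper_width: 25.5
finger_force: 30.0
```

Run:
```python
from h import *
grab('wrist','w2'); grab('scene','s2'); crop('s2',100,60,340,240,3.3)
```

```text
(no output)
```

View pics/w2.png

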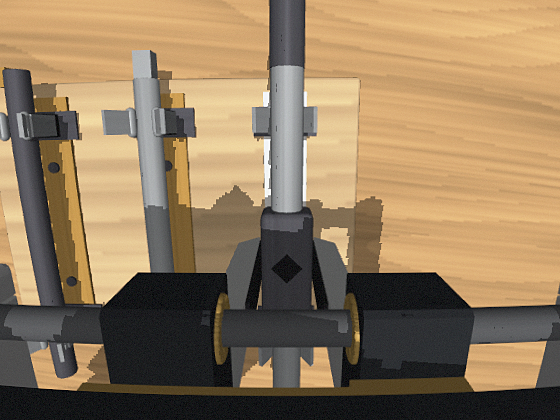

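View pics/s2_c100_60.png

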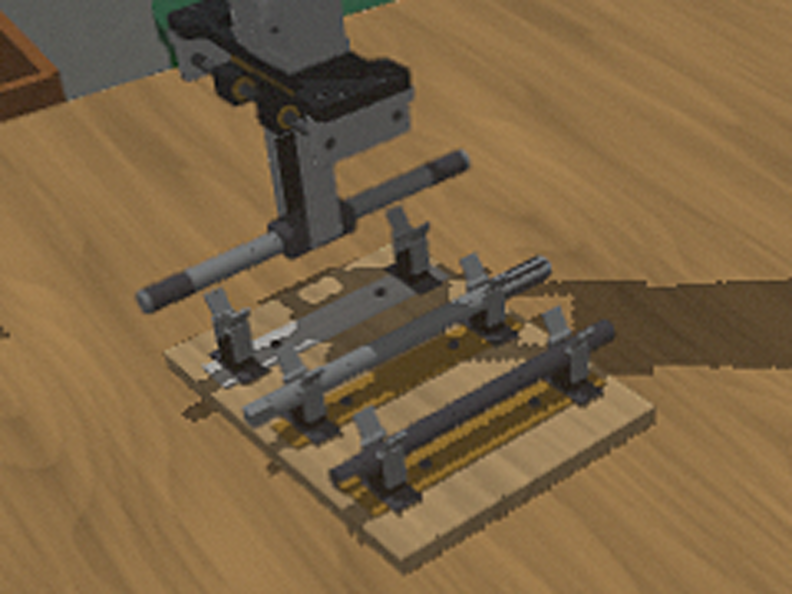

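The wrist view shows the far clip's ears spanning (253-316, 122), with the arm above them centred at about (289,122). The scene crop shows the wrench level over both clips. I'll check the offset.

Run:
```python
from h import *
d=load('w2'); th=np.radians(6.35); R=np.array([[np.cos(th),np.sin(th)],[-np.sin(th),np.cos(th)]])
f=lambda p,z:(ray(d,p,z)[:,:2]-[545,-276])@R.T
print('ears',f([[253,122],[316,122]],70)); print('arm',f([[274,80],[305,80],[272,200],[303,200]],94)); print('mark',f([[287,268]],105)); print('strip',f([[264,200],[306,200]],18))
```

```text
ears [[ 71.44749403  16.6871165 ]
 [ 71.44624041 -18.12970144]]
arm [[ 90.56638367   4.17684438]
 [ 90.57889855 -10.56708955]
 [ 32.31674111   5.59350624]
 [ 32.31343338 -10.17347024]]
mark [[-0.12607634 -2.01411852]]
strip [[ 16.92566779  14.46875946]
 [ 16.91822885 -16.18866424]]
```

Request:
{"fn": "carry_out", "kwargs": {
  "rows": [
    {"x":0,"y":0.0015,"z":-0.01,"turn":0,"claw":0},
    {"x":0,"y":0.0015,"z":-0.02,"turn":0,"claw":0},
    {"x":0,"y":0.0015,"z":-0.027,"turn":0,"claw":0},
    {"x":0,"y":0.0015,"z":-0.031,"turn":0,"claw":0},
    {"x":0,"y":0.0015,"z":-0.035,"turn":0,"claw":0},
    {"x":0,"y":0.0015,"z":-0.039,"turn":0,"claw":0},
    {"x":0,"y":0.0015,"z":-0.043,"turn":0,"claw":0},
    {"x":0,"y":0.0015,"z":-0.047,"turn":0,"claw":0},
    {"x":0,"y":0.0015,"z":-0.05,"turn":0,"claw":0},
    {"x":0,"y":0.0015,"z":-0.05,"turn":0,"claw":0}
  ]
}}

```text
time: 9.05
tool_pos: [546.1, -275.7, 46.9]
tcp_rot: [3.14, -0.001, 0.111]
force: [-1.9, -0.7, 6.0]
gripper_width: 25.5
finger_force: 30.0
```

Run:
```python
from h import *
grab('wrist','w3'); grab('scene','s3'); crop('s3',100,60,340,240,3.3); s=arm.get_state(); print(s['tool_pos'],s['force'],s['torque'])
```

```text
[ 546.07517997 -275.65383554   46.82939172] [-1.14727808 -0.11853037  5.88939616] [-0.04610062  0.24281266 -0.00160278]
```

View pics/s3_c100_60.png

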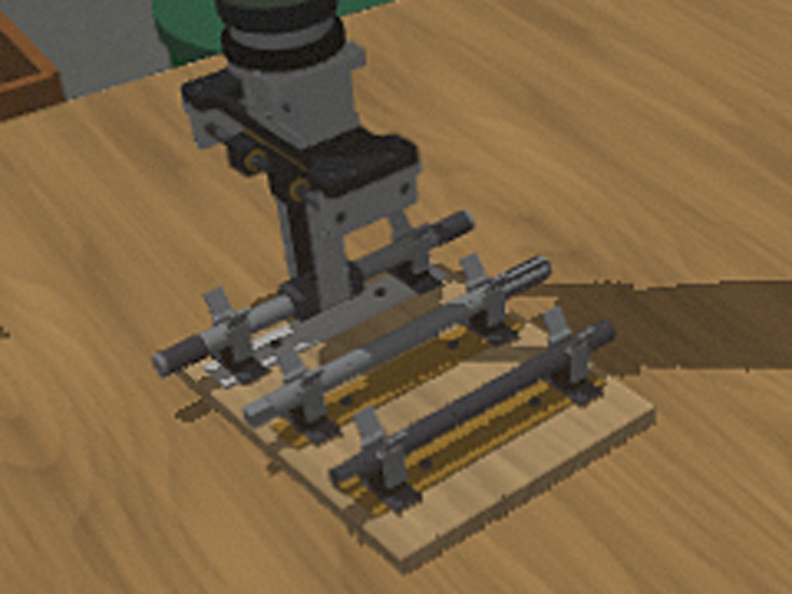

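The crop shows the wrench down in the clips, with its outer end at crop (165,362). To check its height I'll compare the ends with their projections at home and at lip height.

Run:
```python
from h import *
d=load('s3'); th=np.radians(6.35); u=np.array([np.cos(th),np.sin(th)])
K=np.array([[d['fx'],0,d['cx']],[0,d['fy'],d['cy']],[0,0,1.]])
for z in (45,50,61):
    P=np.array([[*(np.array([545.5,-276])+s*u),z] for s in (130,-130)])
    p,_=cv2.projectPoints(P,cv2.Rodrigues(np.array(d['R']))[0],np.array(d['t'],float),K,np.array(d['distortion'],float))
    print(z,(p.reshape(-1,2)-[100,60])*3.3)
grab_=cv2.imread('pics/w3.png'); cv2.imwrite('pics/w3v.png',grab_)
```

```text
45 [[151.179228   366.85285321]
 [462.51816213 218.63048996]]
50 [[149.62338126 360.76046772]
 [462.11594913 212.77812599]]
61 [[146.16763764 347.20730282]
 [461.22364793 199.77925436]]
```

View pics/w3v.png

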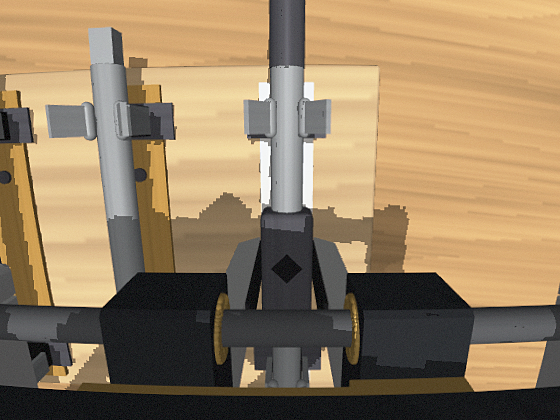

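The ends match z≈45 to within a few pixels, so both arms are below the lips. I'll press 2 mm more to be sure, ease back, open and rise.

Request:
{"fn": "carry_out", "kwargs": {
  "rows": [
    {"x":0,"y":0,"z":-0.001,"turn":0,"claw":0},
    {"x":0,"y":0,"z":-0.002,"turn":0,"claw":0},
    {"x":0,"y":0,"z":-0.002,"turn":0,"claw":0},
    {"x":0,"y":0,"z":-0.002,"turn":0,"claw":0},
    {"x":0,"y":0,"z":-0.001,"turn":0,"claw":0},
    {"x":0,"y":0,"z":0,"turn":0,"claw":0},
    {"x":0,"y":0,"z":0,"turn":0,"claw":0.55},
    {"x":0,"y":0,"z":0,"turn":0,"claw":0.55},
    {"x":0,"y":0,"z":0,"turn":0,"claw":0.55},
    {"x":0,"y":0,"z":0,"turn":0,"claw":0.55}
  ]
}}

```text
time: 10.4
tool_pos: [545.1, -274.6, 45.0]
tcp_rot: [-3.141, 0.001, 0.111]
force: [-0.7, 0.6, 0.4]
gripper_width: 51.7
finger_force: 0.0
```

Request:
{"fn": "carry_out", "kwargs": {
  "rows": [
    {"x":0,"y":0,"z":0,"turn":0,"claw":0.55},
    {"x":0,"y":0,"z":0.01,"turn":0,"claw":0.55},
    {"x":0,"y":0,"z":0.03,"turn":0,"claw":0.55},
    {"x":0,"y":0,"z":0.06,"turn":0,"claw":0.55},
    {"x":0,"y":0,"z":0.1,"turn":0,"claw":0.55},
    {"x":0,"y":0,"z":0.15,"turn":0,"claw":0.55},
    {"x":0,"y":0,"z":0.2,"turn":0,"claw":0.55},
    {"x":0,"y":0,"z":0.2,"turn":0,"claw":0.55},
    {"x":0,"y":0,"z":0.2,"turn":0,"claw":0.55},
    {"x":0,"y":0,"z":0.2,"turn":0,"claw":0.55}
  ]
}}

```text
time: 11.65
tool_pos: [544.3, -274.1, 243.7]
tcp_rot: [-3.139, 0.003, 0.111]
force: [0.2, 0.1, -0.9]
gripper_width: 51.8
finger_force: 0.0
```

Run:
```python
from h import *
grab('scene','s4'); crop('s4',100,60,340,240,3.3); grab('wrist','w4')
```

```text
(no output)
```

View pics/s4_c100_60.png

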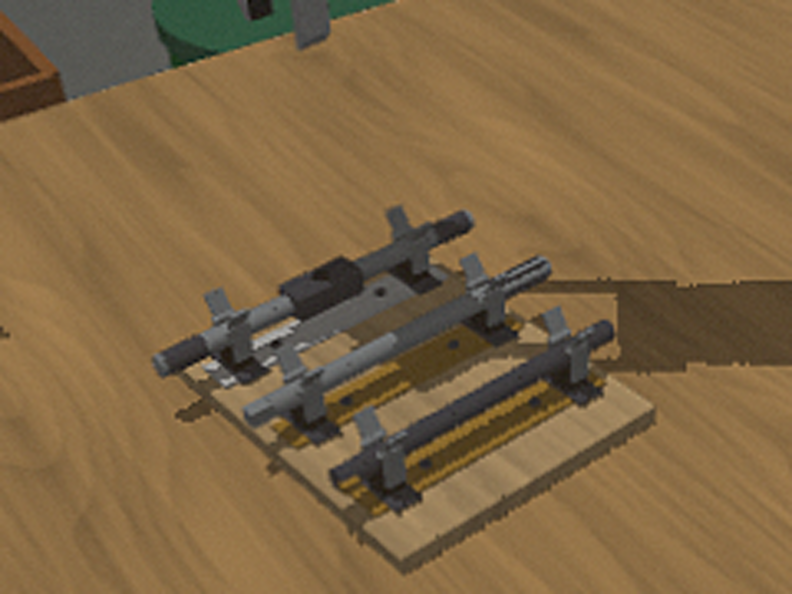

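The released wrench hasn't moved: its ends are still at crop (163,362) and (470,219), at home height in both clips, and the gripper is clear.

```bash
python3 -c "
from h import *
d=load('w4');print(arm.job_done())"
```

```text
the job is handed in; nothing more can be done
None
```

I pressed the long wrench down into both clips of the empty place, let go and handed the job in at about 12 s; the last picture shows it level at home height, the short wrench was never approached, and no verdict came back.

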